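# Pin the hold-down bar of the mould vibrating table

### The job

The mould is about to be vibrated: swing the hold-down bar of the vibrating table right down over it. Then take the quick-release pin from its rest by squeezing its thumb button in and, keeping it squeezed, feel the pin through the post and the bar's slot until its shoulder is home; let go so that the button springs out and the pin is locked. Push lightly (under 20 N), never force the pin, and leave the timer, the two cups and the scraper where they are.

Things in the scene. Friction and masses are not known exactly. Their poses are not given: they have to be found in the camera images.
- vib_table: fixed steel vibrating table; top plate 310 x 300 mm (x, y) at z = 73 mm. Origin at bench height under its centre; its dial and rocker are on the -x side, z up. A chocolate mould (275 x 141 mm, length along x, top at z = 97 mm) lies on it. At y = +100, z = 109 mm is the hold-down bar's hinge (axis along x); the post stands near y = -105 mm.
- bar (a joint): angle of the hold-down bar above level, rad; 0 = right down on its stop, on the mould. The stiff hinge keeps it where it is left (2 to 6 N at the end moves it). Steel, 26 mm wide, 10 mm thick, runs from the hinge to the table's -y; its end, 205 mm out, is the middle of a lug 66 long, 30 high and 8 mm thick with a slot 39 x 13.5 mm (high); it drops between the post's cheeks.
- bar_press (a point): on the middle of the bar's upper face, 140 mm from the hinge axis along the bar and 5 mm above its middle plane; a place to push the bar down. Moves with the bar; y axis along the bar to the hinge, z out of the upper face, which is plain for 60 mm towards the hinge.
- hole_nominal (a point): mouth of the post's hole on the -x (dial) side, on its axis, IF the post stood mid-slot; x points into the hole, z up, 109 mm above the bench. The post is clamped by hand in slots and really stands up to 10 mm either way along this y and up to 6 mm along x: find the hole by feel (its height is right).
- post_mark (a point): point on the table plate under the post's middle position (fixed to the table). The post: two upright steel cheeks 8 mm thick, 36 mm wide (y), tops at z = 130 mm, 22 mm apart, each bored through 13.5 mm with a 1.5 mm bevel; 38 mm from the near cheek's outer face to the far cheek's.
- pin: ball-lock pin, 112 mm, 0.16 kg, level on its rest. Origin on the axis at the shoulder face, x to the tip. Along x, mm: nose 47 to 50 (tapers to 10 mm), shank 12 mm thick 0 to 47, two balls at 42, shoulder 22 mm thick -6 to 0, neck 12 mm thick -40 to -6, flange 44 mm in diameter -48 to -40, thumb button 34 mm in diameter -62 to -54 (out).
- pin_grip (a point): on the pin's axis at x = -51 mm, between flange and button. To squeeze the button pinch from above along the pin's axis: one finger in the neck against the flange, the other on the button's end, fingertips 8 mm above the axis. 22 mm wide with the button out, 16 mm with it in.
- pin_button (a joint): travel of the thumb button, m: 0 = out, 0.006 = fully in; the spring takes 5.4 N to start and 11 N fully in (squeeze with 40 to 80 N). Out: the balls stand 2.5 mm proud of the shank and enter no hole. In: they are flush. Shoulder home: the balls are 1.5 mm beyond the far cheek and can spring out.
- pin_rest: fixed steel strip 70 x 50 mm with two notched ears, 3 mm thick, that carry the pin along its x, the axis 40 mm above the bench. Origin at bench height under the pin's shoulder. Ears under the pin's x = -29 (neck) and 19 mm (shank), 4 mm higher than the pin's axis at most.
- timer: kitchen timer, white base, red knob, 66 mm wide, 50 mm high; origin under its centre; a bystander
- cup_a: small steel cup with nibs in it, 70 mm wide, 36 mm high; origin under its centre; a bystander
- cup_b: small empty steel cup, 72 mm wide, 41 mm high; origin under its centre; a bystander
- scraper: steel scraper with wooden handle, 178 x 100 mm, lying flat; origin under its centre; a bystander
Not all that is in view belongs to the job. Leave any purple look-alike of the pin alone.

How it is judged:
On the way, in this order (a step that is already met when the one before it is completed fails the run):
1. the bar is right down on its stop (value of joint bar below 0.02 rad), for 0.2 s.
2. the pin is through post and bar with its thumb button squeezed in (x of pin in the frame of hole_nominal between -0.0085 and 0.0085 m and y of pin in the frame of hole_nominal between -0.0125 and 0.0125 m and z of pin in the frame of hole_nominal between -0.005 and 0.005 m and angle between the x axis of pin and the x axis of vib_table, either way round below 0.14 rad and value of joint pin_button above 0.0045 m and value of joint bar below 0.02 rad), for 0.1 s.
At the end, for the whole second after the job is handed in: bar down (0.02 rad); pin at rest through post and bar, shoulder within 8.5 mm of the nominal hole mouth along x, 12.5 mm sideways, 5 mm in height, in line within 0.14 rad; thumb button out to within 1 mm, so that the balls are out beyond the far cheek (x of pin in the frame of hole_nominal between -0.0085 and 0.0085 m and y of pin in the frame of hole_nominal between -0.0125 and 0.0125 m and z of pin in the frame of hole_nominal between -0.005 and 0.005 m and angle between the x axis of pin and the x axis of vib_table, either way round below 0.14 rad and value of joint pin_button below 0.001 m and value of joint bar below 0.02 rad and linear speed of pin below 0.01 m/s); the robot touches nothing.
It fails at once if the pin is forced: more than 25 N between the pin and the table, post or bar (contact force between pin and vib_table above 25 N).
It fails at once if a bystander (timer, cup or scraper) is moved more than 20 mm (distance of any of timer, cup_a, cup_b, scraper from where it was at the start of the episode above 0.02 m).
It also fails if it takes over 70 s, if anything falls off the work surface, if the arm or the gripper's body presses on something with over 40 N, if the wrist force passes 120 N, or if a joint passes its speed limit or range.

### The arm

A 6-joint arm with a two-finger parallel gripper is mounted at the origin on a cart in front of the work surface, level with it; the furniture and walls round the work are solid. World frame = base frame: x ahead of the robot, y to its left, z up, the work surface at z = 0. Lengths are in m, angles in rad, forces in N, time in s.
With the tool pointing down it reaches from about 0.375 to 0.975 m from the base axis. Payload 3.8 kg.
Tool frame: the origin (TCP) lies between the finger pads; the fingertips stand 17 mm ahead of it and the grasp point (between the pads) lies 2 mm behind it; z points along the fingers, y is the line along which they close (so a half turn about z gives the same grasp; the last joint's range is limited). The gripper opens to 85 mm and grips with 20 to 120 N. Pads are 22 mm wide; open, the fingers measure 114 mm over their backs; the gripper's body (76 mm by 85 mm) begins 54 mm behind the grasp point. The pads swing forward as they close: fully open they stand 13 mm farther back than shut.
Start: joints at [1.123, 0.264, 1.604, -0, 1.274, -0.037], TCP at [0.27, 0.619, 0.248] pointing down, gripper open.
Joint ranges: [-2.63, 2.63], [-0.94, 2.18], [0.31, 2.57], [-1.31, 4.45], [0, 2.66], [-2.55, 2.55]. Speed limits (rad/s): [2.57, 2.57, 3.14, 3.14, 3.14, 3.14].

### API

Orientations are given as a rotation vector (axis times angle).
In Python, from workcell import bot gives the robot as it stands.
- The arm moves only by the tool play_rows, never from a script. Its argument "steps" is one flat list of numbers, 4 for each row, row after row: the shift along the tool's x, y, z in m, then the turn about the tool's z in rad. A call has 1 to 10 rows; each row is the pose to reach, as a shift and turn from the pose commanded when the call began, along the tool's axes at that moment; what a row does not reach only later rows make up. A row lasts 1/8 s, in which the tool goes at most 62.5 mm and 10.7 degrees, less where a joint would pass 70% of its speed; a pose out of reach is approached as far as the arm can. A call with a gripper value outside its range is refused whole. "jaw" is the closure in counts, from 0 (fully open) to 255 (shut), set as the call begins (left out, the last holds). The fingers move at their own pace and stop on an object; "grip_force" is the grip in N (left out, the last holds). Time passes only in rows, so rows that repeat a pose let the fingers close. It gives the time, the measured TCP pose, the force, the opening and the grip force at its end, in the units of the state.
- bot.read_state(): the state, without advancing time (a new reading comes with each control period).
- bot.read_camera(name): name is "scene" or "top" or "wrist"; returns a dict with "pixels" (384x512x3 uint8, blue, green, red), "mtx" (3x3 intrinsics, pixels), "dist" ([k1, k2, p1, p2, k3] as OpenCV has them; the pictures are not rectified), "R" (3x3) and "t" (3): a world point X has camera coordinates R X + t. Camera axes: x right, y down, z forward; pixel columns grow to the right and rows downward; lengths in m; the calibration is good to about 2 mm. A picture is of the moment at which its call begins. There is no depth.
- bot.finish_job(): hands the job in; it is judged then, once.
The state is a dict: "time": time; "q": joint angles; "joint_vel": joint speeds; "joint_torque": joint torques, N m; "tool_pos": TCP position; "tcp_rot": TCP orientation; "wrist_force": force on the tool from outside, world axes, zero at the start; "torque": the same for the moment, N m; "width": opening from 0.0 (shut) to 1.0 (fully open); "grip_force": force on a finger pad.
Only numpy, scipy, OpenCV 4.12 (cv2) and the standard library are available. Lean on these libraries where they do the work, as an engineer would, in place of code of your own. Each camera call takes 0.05 s, during which the arm holds its last target. There are 200 camera calls.

## Working session

There is one attempt and no reset: what is moved stays moved. The work goes in short steps, Python scripts to look and compute and a tool call to move; the robot and the scene stay as the last step left them, time stands still between calls to the robot, and variables do not carry over. Pictures are saved under pics/ and viewed, at most 10 in all, crops included, and the job is handed in when it is done.

Besides the shell and the picture viewer there is one more tool, called by a JSON object that holds its "op" and its "data", one argument or row to a line. play_rows: Moves the arm, as the interface text tells. Its arguments: {"type":"object","properties":{"steps":{"type":"array"},"jaw":{"type":"number"},"grip_force":{"type":"number"}},"required":["steps"]}

```bash
mkdir -p pics
cat > h.py <<'E'
import numpy as np, cv2
from workcell import bot
def cam(n,save=None):
    c=bot.read_camera(n)
    if save: cv2.imwrite('pics/'+save,c['pixels'])
    return c
def ray(c,p):
    u=cv2.undistortPoints(np.array([[p]],float),c['mtx'],np.array(c['dist'],float)).reshape(2)
    R=np.array(c['R']);t=np.array(c['t'])
    return -R.T@t, R.T@np.array([u[0],u[1],1])
def onz(c,p,z):
    o,d=ray(c,p); return o+d*(z-o[2])/d[2]
def proj(c,X):
    return cv2.projectPoints(np.array(X,float).reshape(-1,3),cv2.Rodrigues(np.array(c['R']))[0],np.array(c['t'],float),c['mtx'],np.array(c['dist'],float))[0].reshape(-1,2)
def tri(c1,p1,c2,p2):
    o1,d1=ray(c1,p1);o2,d2=ray(c2,p2)
    s=np.linalg.lstsq(np.c_[d1,-d2],o2-o1,rcond=None)[0]
    a=o1+d1*s[0];b=o2+d2*s[1]
    return (a+b)/2,np.linalg.norm(a-b)
E
python3 - <<'E'
from h import *
a=cam('scene','s0.png');b=cam('top','t0.png')
for c in(a,b): print(np.array(c['mtx']).round(0).tolist(),(-np.array(c['R']).T@c['t']).round(3),np.array(c['R'])[2].round(2))
im=[cv2.resize(x['pixels'],(800,600)) for x in(a,b)]
cv2.imwrite('pics/s0b.png',im[0]);cv2.imwrite('pics/t0b.png',im[1])
print(bot.read_state())
E
```

```text
[[425.0, 0.0, 262.0], [0.0, 425.0, 199.0], [0.0, 0.0, 1.0]] [-0.189 -0.664  0.849] [ 0.59  0.51 -0.63]
[[391.0, 0.0, 250.0], [0.0, 391.0, 195.0], [0.0, 0.0, 1.0]] [ 0.436 -0.093  1.434] [ 0.05 -0.   -1.  ]
{'time': 0.1, 'q': array([ 1.12311324e+00,  2.64727443e-01,  1.60525896e+00, -1.24413015e-05,
        1.27371986e+00, -3.68922969e-02]), 'joint_vel': array([-0.00022583, -0.00097727, -0.00275649, -0.00098421, -0.00021432,
        0.00060107]), 'joint_torque': array([ 1.94799372e-05, -5.16704786e+01, -3.68590307e+01, -1.03722641e-04,
        6.29188959e-03,  5.71728265e-05]), 'tool_pos': array([0.26927312, 0.61826407, 0.24704144]), 'tcp_rot': array([-0.64063417, -3.07507209,  0.00322705]), 'wrist_force': array([-0.638182  , -0.43221065,  0.8673411 ]), 'torque': array([0.03972876, 0.00014082, 0.06991456]), 'grip_force': 0.0, 'width': 0.9988418794455661}
```

View pics/t0b.png

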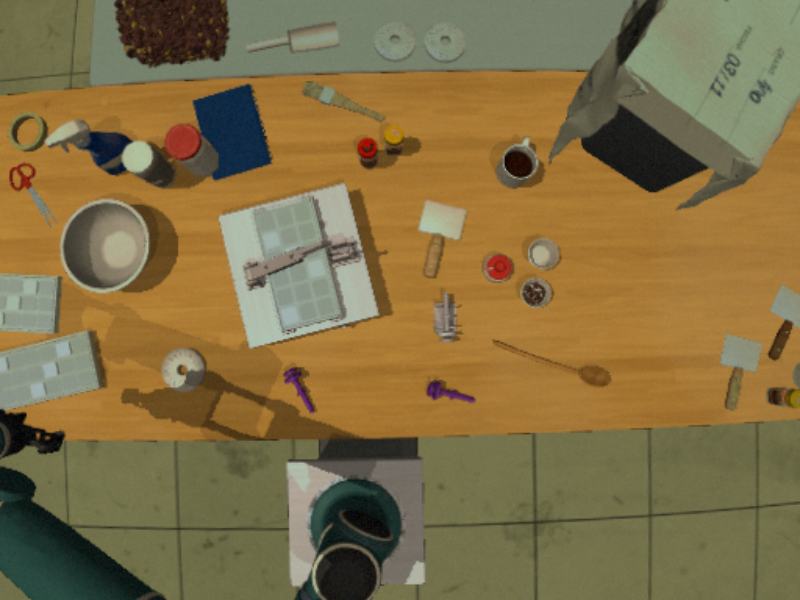

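View pics/s0b.png

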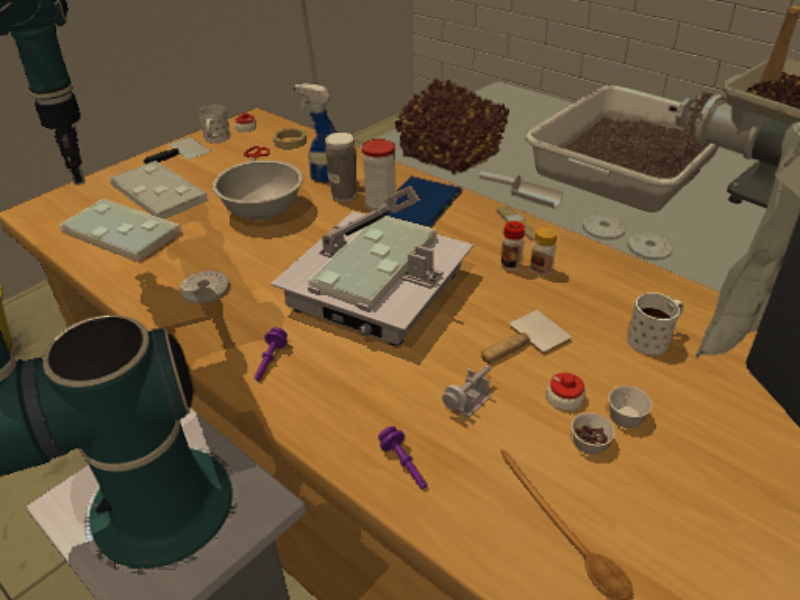

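The top view shows the table (plate centre about 300,265 in the 800x600 view), bar raised with its hinge at left and post at right (340,250). The grey pin on its rest is at (447,318). The purple decoys are at (298,388) and (450,392). Next I measure the plate and enlarge the pin.

Run:
```python
from h import *
a=cam('scene');b=cam('top')
p=b['pixels'];A=cv2.resize(p[110:230,130:300],None,fx=3.4,fy=3.4,interpolation=cv2.INTER_CUBIC) 
B=cv2.resize(p[175:230,265:310],None,fx=4.6,fy=4.6,interpolation=cv2.INTER_CUBIC)
s=a['pixels'];C=cv2.resize(s[225:275,275:325],None,fx=4,fy=4,interpolation=cv2.INTER_CUBIC)
im=np.zeros((600,800,3),np.uint8)
im[:A.shape[0],:A.shape[1]]=A; im[:B.shape[0],585:585+B.shape[1]]=B[:, :215]; im[300:500,590:790]=C
cv2.imwrite('pics/c1.png',im)
# plate
hsv=cv2.cvtColor(p,cv2.COLOR_BGR2HSV); m=((hsv[...,1]<60)&(hsv[...,2]>100)).astype(np.uint8)
n,l,st,ce=cv2.connectedComponentsWithStats(m)
k=l[int(150),int(0)] 
for i in range(1,n):
    x,y,w,h,ar=st[i]
    if 120<x<160 and w>60:
        cs,_=cv2.findContours((l==i).astype(np.uint8),0,2)
        hull=cv2.convexHull(max(cs,key=cv2.contourArea)); r=cv2.minAreaRect(hull); q=cv2.approxPolyDP(hull,5,True).reshape(-1,2)
        print(st[i],r,q.tolist())
        bx=cv2.boxPoints(r)
        P=np.array([onz(b,v,.073) for v in bx]); print(P.round(4),np.linalg.norm(np.diff(P,axis=0),axis=1),P.mean(0))
        P=np.array([onz(b,v,.073) for v in q]); print(P.round(4))
```

```text
[ 140  118  102  105 7039] ((189.9782257080078, 169.4449920654297), (87.33132934570312, 85.71734619140625), 75.55596160888672) [[220, 118], [241, 201], [160, 222], [140, 139]]
[[ 0.7208  0.2961  0.073 ]
 [ 0.7886 -0.0014  0.073 ]
 [ 0.4871 -0.0716  0.073 ]
 [ 0.4193  0.2204  0.073 ]] [0.30507734 0.30952217 0.29977832] [0.60395966 0.11086986 0.073     ]
[[ 0.7831  0.0008  0.073 ]
 [ 0.4874 -0.0668  0.073 ]
 [ 0.4208  0.2181  0.073 ]
 [ 0.7164  0.2873  0.073 ]]
```

View pics/c1.png

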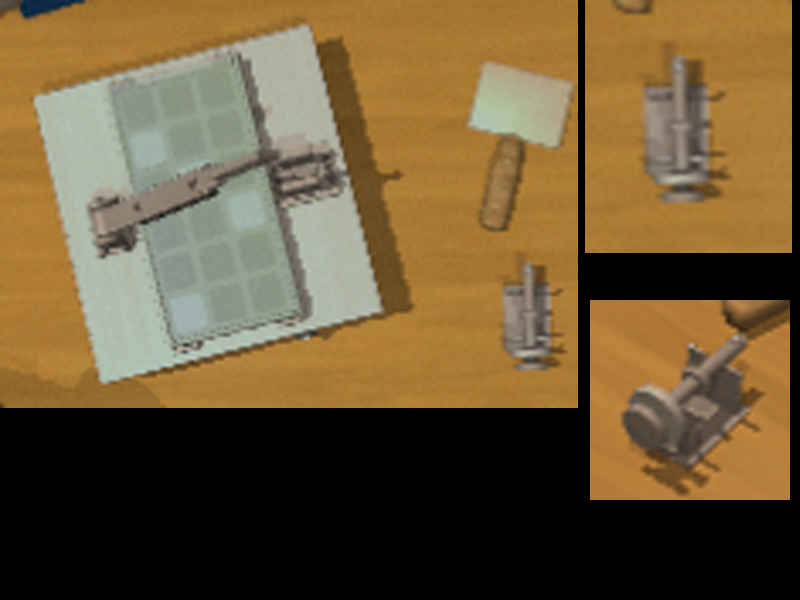

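Run:
```python
from h import *
a=cam('scene','s1.png');b=cam('top')
print(tri(a,(258.6,126.1),b,(205,158)))
w=cam('wrist');print((-np.array(w['R']).T@w['t']).round(3),np.array(w['R']).round(2),np.array(w['mtx'])[0])
# pin points at z=.04 (top crop right: x=265+(X-585)/4.6, y=175+Y/4.6)
for P in [(679,60),(683,195),(682,170)]:
    q=(265+(P[0]-585)/4.6-.5,175+P[1]/4.6-.5);print(q,onz(b,q,.04).round(4))
for P in [(113,225),(313,178)]:
    q=(130+P[0]/3.4-.5,110+P[1]/3.4-.5);print(onz(b,q,.12).round(4))
x=np.array([.9746,.224,0]);y=np.array([-.224,.9746,0]);c=np.array([.604,.1105,0])
for th in np.arange(.2,1.3,.1):
    X=c+.1*y+[0,0,.109]-.205*np.cos(th)*y+[0,0,.205*np.sin(th)]
    print(th.round(1),proj(a,X).round(0),proj(b,X).round(0))
im=np.zeros((600,800,3),np.uint8)
im[:400,:]=cv2.resize(a['pixels'][110:230,170:310][:70],(800,400),interpolation=cv2.INTER_CUBIC)
cv2.imwrite('pics/c2.png',im[:400])
```

```text
(array([0.61389213, 0.03901503, 0.24478768]), np.float64(0.004873651610108973))
[0.193 0.652 0.372] [[ 0.4   0.92 -0.  ]
 [ 0.87 -0.38  0.33]
 [ 0.3  -0.13 -0.95]] [345.69089943   0.         248.28737061]
(284.9347826086956, 187.54347826086956) [ 0.5329 -0.2244  0.04  ]
(285.80434782608694, 216.8913043478261) [ 0.428  -0.2245  0.04  ]
(285.5869565217391, 211.45652173913044) [ 0.4474 -0.2242  0.04  ]
[0.578 0.196 0.12 ]
[ 0.6197 -0.005   0.12  ]
0.2 [[269. 155.]] [[216. 159.]]
0.3 [[268. 149.]] [[214. 158.]]
0.4 [[266. 143.]] [[211. 158.]]
0.5 [[263. 137.]] [[208. 158.]]
0.6 [[260. 131.]] [[204. 158.]]
0.7 [[256. 125.]] [[199. 158.]]
0.8 [[252. 119.]] [[194. 158.]]
0.9 [[247. 114.]] [[189. 159.]]
1.0 [[242. 109.]] [[183. 160.]]
1.1 [[236. 104.]] [[176. 161.]]
1.2 [[230. 100.]] [[170. 162.]]
```

View pics/c2.png

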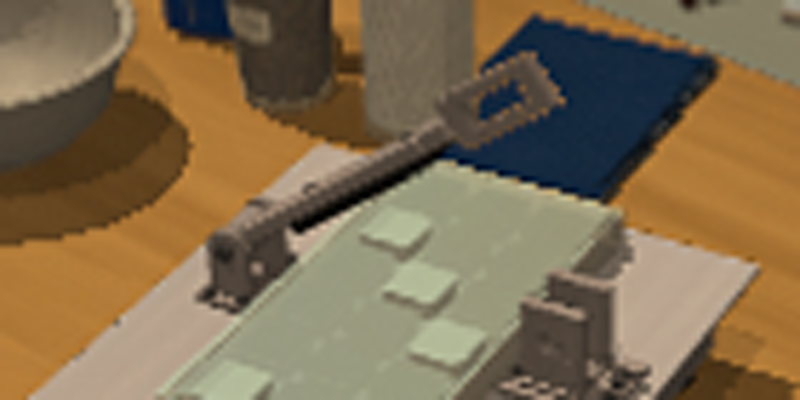

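```bash
cat >> h.py <<'E'
from scipy.spatial.transform import Rotation as Ro
tx=np.array([.9746,.224,0]);ty=np.array([-.224,.9746,0]);tc=np.array([.604,.1105,0])
def T(x,y,z): return tc+x*tx+y*ty+np.array([0,0,z])
def go(X,yaw,s=None):
    s=s or bot.read_state(); R=Ro.from_rotvec(s['tcp_rot']).as_matrix()
    y0=np.arctan2(R[1,1],R[0,1]); dt=-(yaw-y0)
    return np.r_[R.T@(np.array(X)-s['tool_pos']),dt].round(4), (y0,s['q'].round(2))
E
python3 - <<'E'
from h import *
import math
X=T(0,.008,.26);print(X,go(X,.226))
def bp(th,r): return T(0,.1-r*math.cos(th)+.005*math.sin(th),.109+r*math.sin(th)+.005*math.cos(th)+.017)
E
```

```text
[0.602208  0.1182968 0.26     ] (array([-0.5049, -0.3259, -0.0119,  0.934 ]), (np.float64(1.1599861504492015), array([ 1.12,  0.26,  1.6 ,  0.  ,  1.27, -0.04])))
```

{"op": "play_rows", "data": {
  "steps": [-0.05,-0.033,0.0,0.09,-0.1,-0.065,0.0,0.18,-0.15,-0.098,0.0,0.28,-0.2,-0.13,0.0,0.37,-0.25,-0.163,0.0,0.46,-0.305,-0.196,0.0,0.56,-0.355,-0.228,-0.003,0.65,-0.405,-0.261,-0.006,0.75,-0.455,-0.293,-0.009,0.84,-0.505,-0.326,-0.012,0.934],
  "jaw": 255,
  "grip_force": 40
}}

```text
time: 1.6
tool_pos: [0.6033, 0.1165, 0.2607]
tcp_rot: [1.96, 2.454, 0.001]
wrist_force: [-0.0, 0.7, -0.5]
width: 0.001
grip_force: 0.0
```

Run:
```python
from h import *
import math
cam('wrist','w1.png')
s=bot.read_state();print(s['time'],s['tool_pos'],s['wrist_force'])
for th in [.65,.5,.35,.2,.1,0,-.02]:
    r=.12;X=T(0,.1-r*math.cos(th)+.005*math.sin(th),.109+r*math.sin(th)+.005*math.cos(th)+.017)
    print(th,go(X,.226)[0])
print(go(X,.226)[1])
```

```text
1.65 [0.60719033 0.11003804 0.26108759] [ 3.93192119 -3.49068746  0.34798602]
0.65 [ 0.009  -0.0033  0.0584 -0.0096]
0.5 [-0.0013 -0.0033  0.0732 -0.0096]
0.35 [-0.0093 -0.0032  0.0893 -0.0096]
0.2 [-0.0148 -0.0032  0.1064 -0.0096]
0.1 [-0.017  -0.0033  0.1182 -0.0096]
0 [-0.0181 -0.0033  0.1302 -0.0096]
-0.02 [-0.0181 -0.0033  0.1326 -0.0096]
(np.float64(0.21643037701383683), array([ 0.14,  0.15,  1.72, -0.01,  1.27, -0.07]))
```

View pics/w1.png

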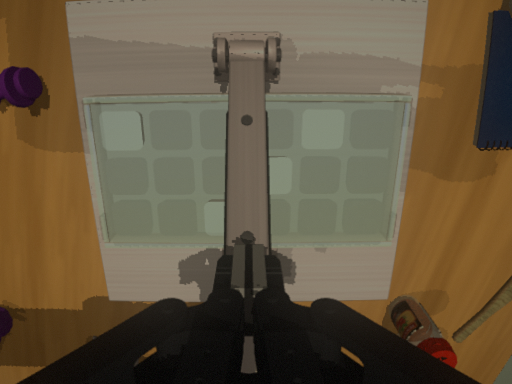

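{"op": "play_rows", "data": {
  "steps": [0,0,0.03,0,0,0,0.05,0,-0.003,0,0.062,0,-0.01,0,0.072,0,-0.015,0,0.08,0,-0.0185,0,0.088,0,-0.021,0,0.096,0,-0.0235,0,0.104,0,-0.025,0,0.112,0,-0.026,0,0.118,0]
}}

```text
time: 2.9
tool_pos: [0.6084, 0.0928, 0.1419]
tcp_rot: [1.957, 2.457, 0.0]
wrist_force: [1.1, 2.3, 2.2]
width: -0.001
grip_force: 1.0
```

{"op": "play_rows", "data": {
  "steps": [0,0,0.004,0,0,0,0.008,0,-0.001,0,0.011,0,-0.001,0,0.013,0,-0.001,0,0.014,0,-0.001,0,0.014,0]
}}

```text
time: 3.65
tool_pos: [0.6087, 0.0922, 0.131]
tcp_rot: [1.957, 2.458, 0.001]
wrist_force: [-5.0, -0.6, 14.0]
width: 0.0
grip_force: 7.1
```

Run:
```python
from h import *
a=cam('scene','s2.png');s=bot.read_state();print(s['tool_pos'],s['wrist_force'])
cv2.imwrite('pics/c3.png',cv2.resize(a['pixels'][110:230,170:330],(800,600),interpolation=cv2.INTER_CUBIC))
```

```text
[0.60863702 0.09218212 0.13094874] [-4.95475337  0.18715386 14.17378901]
```

View pics/c3.png

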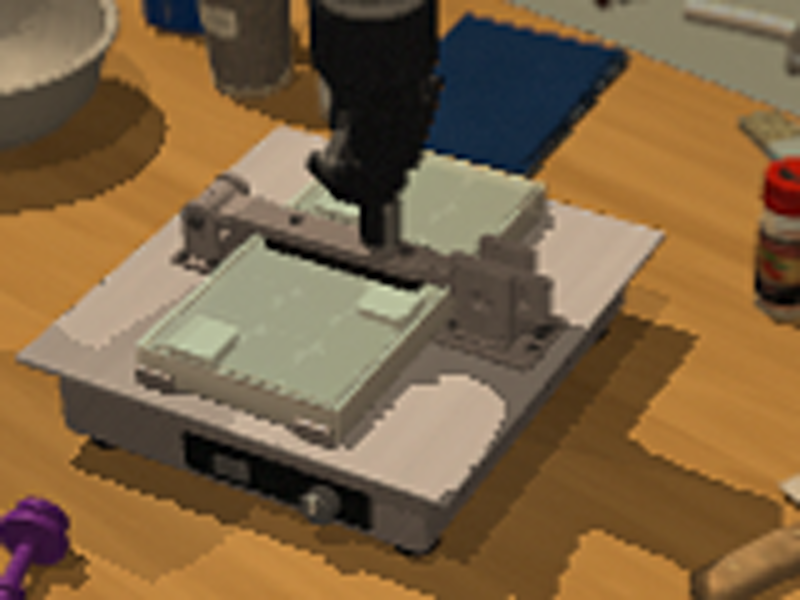

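Bar is level (tip height 0.114 m, 14 N on stop) and its lug is in the post. Now I lift and look down at the post.

{"op": "play_rows", "data": {
  "steps": [0,0,-0.02,0,0,0,-0.06,0,0,0,-0.11,0,-0.04,0,-0.14,0,-0.085,0,-0.14,0,-0.12,0,-0.14,0,-0.135,0,-0.14,0,-0.14,0,-0.14,0,-0.14,0,-0.14,0,-0.14,0,-0.14,0],
  "jaw": 100
}}

```text
time: 4.95
tool_pos: [0.6396, -0.0433, 0.2682]
tcp_rot: [-1.955, -2.458, -0.0]
wrist_force: [0.2, 0.2, 0.1]
width: 0.609
grip_force: 0.0
```

Run:
```python
from h import *
w=cam('wrist','w2.png');s=bot.read_state();print(s['time'],s['tool_pos'],s['width'],s['wrist_force'])
print(proj(w,[T(-.019,-.105,.109),T(-.019,-.105,.13),T(.019,-.105,.13)]).round(0))
print(go([.47,-.305,.25],0)[0])
```

```text
5.0 [ 0.63961005 -0.04331371  0.26820371] 0.6113268160978236 [-0.72645969  0.60907351  0.44243019]
[[225. 113.]
 [223. 116.]
 [273. 116.]]
[-0.2167 -0.2242  0.0182  0.2273]
```

View pics/w2.png

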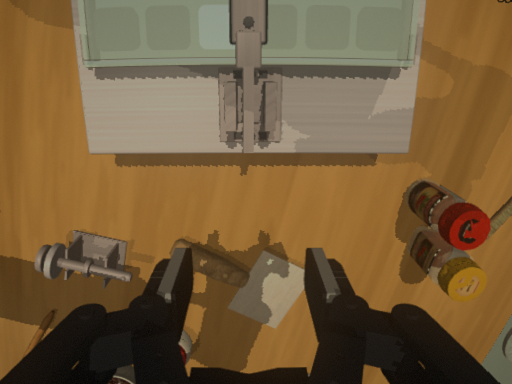

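{"op": "play_rows", "data": {
  "steps": [-0.03,-0.03,0.0,0.03,-0.07,-0.07,0.0,0.07,-0.11,-0.11,0.0,0.11,-0.15,-0.15,0.0,0.16,-0.185,-0.19,0.01,0.2,-0.205,-0.215,0.018,0.227,-0.215,-0.224,0.018,0.227,-0.217,-0.224,0.018,0.227,-0.217,-0.224,0.018,0.227]
}}

```text
time: 6.12
tool_pos: [0.4712, -0.3055, 0.2508]
tcp_rot: [2.221, 2.221, 0.001]
wrist_force: [1.3, 0.4, -1.1]
width: 0.609
grip_force: 0.0
```

Run:
```python
from h import *
w=cam('wrist','w3.png');s=bot.read_state();print(s['time'],s['tool_pos'],s['q'].round(2))
import pickle;pickle.dump(w,open('w3.pkl','wb'))
print(proj(w,[[.42,-.2245,.04],[.535,-.2245,.04]]).round(0))
p2=cv2.imread('pics/w2.png')
im=np.zeros((600,800,3),np.uint8)
im[:300,:400]=cv2.resize(p2[65:155,190:310],(400,300),interpolation=cv2.INTER_CUBIC)
q=proj(w,[[.477,-.2245,.04]])[0].astype(int);x0=max(0,q[0]-100);y0=max(0,q[1]-50);print(x0,y0)
c=w['pixels'][y0:y0+75,x0:x0+200]; c=cv2.resize(c,(800,300),interpolation=cv2.INTER_CUBIC);im[300:,:]=c
im[:300,400:]=cv2.resize(w['pixels'],(400,300))
cv2.imwrite('pics/c4.png',im)
```

```text
6.175 [ 0.47121875 -0.30528386  0.25075157] [-0.62  0.05  1.85  0.    1.25 -0.62]
[[193.  77.]
 [316.  77.]]
154 26
```

View pics/c4.png

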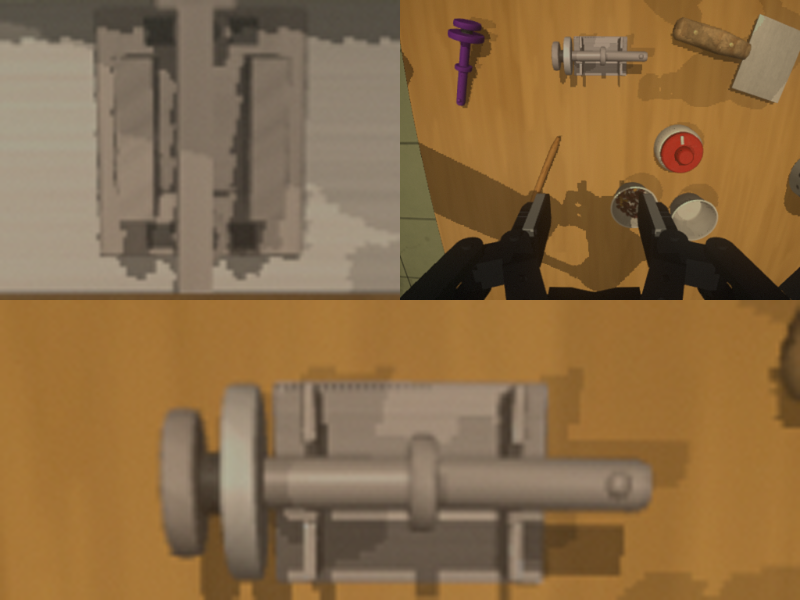

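Wrist views: in w3 the pin lies nearly along +x (button end at px 194, tip at px 317, axis near row 72). The post in w2 has its cheeks at cols 224.5 to 277, rows 81.5 to 129, so it sits about 8 mm towards the hinge from nominal. Computing positions.

Run:
```python
from h import *
import pickle
w=pickle.load(open('w3.pkl','rb'))
f=lambda X,Y:(154+X/4-.4,26+(Y-300)/4-.4)
for n,P in dict(tip=(651,484),shF=(438,482),shB=(410,482),flF=(263,482),flB=(221,482),btF=(205,482),btB=(161,482)).items(): print(n,onz(w,f(*P),.04).round(4))
# w2 needs its camera pose: reconstruct from tool pose relation
s=bot.read_state();Rt=Ro.from_rotvec(s['tcp_rot']).as_matrix();Rc=np.array(w['R']);C=-Rc.T@w['t']
rel=Rt.T@(C-s['tool_pos']);RR=Rc@Rt
Rt2=Ro.from_rotvec([-1.955,-2.458,0]).as_matrix();p2=np.array([.6396,-.0433,.2682])
w2=dict(w);w2['R']=RR@Rt2.T;w2['t']=-w2['R']@(p2+Rt2@rel)
g=lambda X,Y:(190+X/3.333-.4,65+Y/3.333-.4)
def tab(X): d=X-tc; return np.array([d@tx,d@ty])
for n,P in dict(LT=(115,55),LTi=(155,55),RTi=(250,55),RT=(290,55),RB=(288,213),RBi=(250,213),LBi=(155,213)).items():
    X=onz(w2,g(*P),.13);print(n,X.round(4),tab(X).round(4))
# plate -y edge corners & bar: w2 full pix
for P in [(89,153),(410,152)]: 
    X=onz(w2,P,.073);print('plate',X.round(4),tab(X).round(4))
X=onz(w2,(249.5,20),.114);print('bar',tab(X))
```

```text
tip [ 0.5347 -0.22    0.04  ]
shF [ 0.4852 -0.2199  0.04  ]
shB [ 0.4787 -0.2199  0.04  ]
flF [ 0.4447 -0.2198  0.04  ]
flB [ 0.435  -0.2197  0.04  ]
btF [ 0.4313 -0.2197  0.04  ]
btB [ 0.421  -0.2196  0.04  ]
LT [0.6049 0.0289 0.13  ] [-0.0174 -0.0797]
LTi [0.6134 0.0309 0.13  ] [-0.0086 -0.0797]
RTi [0.6337 0.0356 0.13  ] [ 0.0122 -0.0797]
RT [0.6423 0.0375 0.13  ] [ 0.021  -0.0797]
RB [0.6504 0.0037 0.13  ] [ 0.0213 -0.1144]
RBi [0.642  0.0018 0.13  ] [ 0.0126 -0.1145]
LBi [ 0.6209 -0.0031  0.13  ] [-0.009  -0.1145]
plate [ 0.4874 -0.0658  0.073 ] [-0.1531 -0.1457]
plate [0.7879 0.0044 0.073 ] [ 0.1555 -0.1446]
bar [ 0.00114673 -0.03575873]
```

Run:
```python
from h import *
a=cam('scene');b=cam('top')
for P in [(742,341),(648,420)]:
    print('scene',onz(a,(275+(P[0]-590)/4-.4,225+(P[1]-300)/4-.4),.04).round(4))
# timer red knob seen in all: centroid
w=cam('wrist')
for n,c in zip('abw',(a,b,w)):
    h=cv2.cvtColor(c['pixels'],cv2.COLOR_BGR2HSV);m=(((h[...,0]<6)|(h[...,0]>174))&(h[...,1]>150)&(h[...,2]>90)).astype(np.uint8)
    N,l,st,ce=cv2.connectedComponentsWithStats(m)
    for i in range(1,N):
        if st[i][4]>20: 
            X=onz(c,ce[i],.045)
            if abs(X[1]+.33)<.1 and X[0]>.4: print(n,ce[i].round(1),st[i][4],X.round(4))
```

```text
scene [ 0.5313 -0.223   0.04  ]
scene [ 0.4316 -0.2194  0.04  ]
a [362.9 246.6] 258 [ 0.5767 -0.3533  0.045 ]
b [319.  170.3] 177 [ 0.5916 -0.3482  0.045 ]
w [361.2 195.7] 1928 [ 0.5866 -0.3403  0.045 ]
```

Run:
```python
from h import *
print(go([.4335,-.222,.09],0))
```

```text
(array([ 0.0834, -0.0374,  0.1605,  0.0005]), (np.float64(0.0005188295862160699), array([-0.62,  0.05,  1.85,  0.  ,  1.25, -0.62])))
```

{"op": "play_rows", "data": {
  "steps": [0.03,-0.015,0.03,0,0.06,-0.03,0.07,0,0.083,-0.037,0.11,0,0.083,-0.037,0.14,0,0.083,-0.037,0.155,0,0.083,-0.037,0.16,0,0.083,-0.037,0.16,0,0.083,-0.037,0.16,0],
  "jaw": 130,
  "grip_force": 60
}}

```text
time: 7.32
tool_pos: [0.4343, -0.2239, 0.0916]
tcp_rot: [2.221, 2.218, 0.001]
wrist_force: [-0.4, -0.7, 0.7]
width: 0.491
grip_force: 0.0
```

Run:
```python
from h import *
w=cam('wrist','w4.png');s=bot.read_state();print(s['time'],s['tool_pos'],s['width'])
q=proj(w,[[.4845,-.222,.04],[.4225,-.222,.04],s['tool_pos']+[.021,0,-.017],s['tool_pos']+[-.021,0,-.017]]).round(0);print(q)
import pickle;pickle.dump(w,open('w4.pkl','wb'))
cv2.imwrite('pics/w4b.png',cv2.resize(w['pixels'][120:384,130:482],(800,600),interpolation=cv2.INTER_CUBIC))
```

```text
7.375 [ 0.43414192 -0.2238347   0.09152355] 0.49103000382528916
[[337. 227.]
 [227. 227.]
 [292. 262.]
 [203. 262.]]
```

View pics/w4b.png

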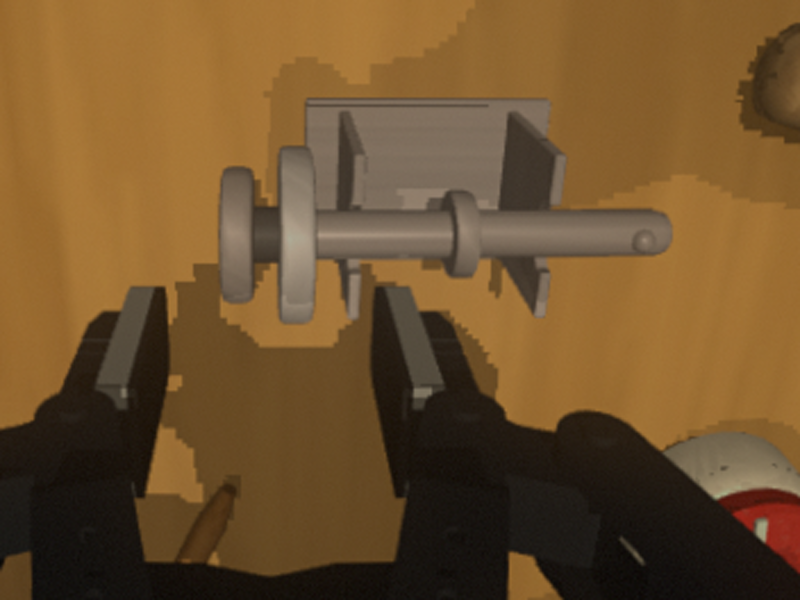

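{"op": "play_rows", "data": {
  "steps": [0.004,0,0.01,0,0.004,0,0.02,0,0.004,0,0.026,0,0.004,0,0.027,0,0.004,0,0.027,0]
}}

```text
time: 8.0
tool_pos: [0.4332, -0.2191, 0.0631]
tcp_rot: [-2.222, -2.22, 0.0]
wrist_force: [0.2, 0.5, 0.0]
width: 0.492
grip_force: 0.0
```

{"op": "play_rows", "data": {
  "steps": [0,0,0,0,0,0,0,0,0,0,0,0,0,0,0,0,0,0,0,0,0,0,0,0],
  "jaw": 255,
  "grip_force": 60
}}

```text
time: 8.75
tool_pos: [0.4336, -0.2193, 0.0636]
tcp_rot: [2.222, 2.22, 0.0]
wrist_force: [1.6, -0.7, 1.3]
width: 0.157
grip_force: 60.7
```

{"op": "play_rows", "data": {
  "steps": [0,0,-0.005,0,0,0,-0.02,0,0,0,-0.05,0,0,0,-0.08,0,0,0,-0.1,0,0,0,-0.1,0,0,0,-0.1,0]
}}

```text
time: 9.62
tool_pos: [0.4326, -0.2188, 0.1628]
tcp_rot: [-2.222, -2.22, 0.0]
wrist_force: [-0.3, 0.7, -1.3]
width: 0.161
grip_force: 60.7
```

Run:
```python
from h import *
w=cam('wrist','w5.png');s=bot.read_state();print(s['time'],s['tool_pos'],s['wrist_force'],s['torque'],s['width'])
c=s['tool_pos']; print(proj(w,[c+[.048,0,-.0236],c+[.098,0,-.0236]]).round(0))
for dx in(-.14,-.115): X=T(dx,-.097,.1326);print(X,go(X,.228)[0])
```

```text
9.675 [ 0.4322973  -0.21860831  0.16223706] [ 0.30538858  0.69071914 -1.10143593] [-0.01151719  0.04376591 -0.01072776] 0.16179591219534276
[[346. 254.]
 [443. 253.]]
[ 0.489284  -0.0153962  0.1326   ] [ 0.2032  0.0568  0.0297 -0.229 ]
[ 0.513649  -0.0097962  0.1326   ] [ 0.2089  0.0812  0.0297 -0.229 ]
```

{"op": "play_rows", "data": {
  "steps": [0.04,0.012,0,-0.05,0.085,0.024,0,-0.1,0.13,0.036,0,-0.15,0.17,0.048,0,-0.2,0.195,0.055,0.01,-0.229,0.203,0.057,0.02,-0.229,0.203,0.057,0.029,-0.229,0.203,0.057,0.03,-0.229,0.203,0.057,0.03,-0.229,0.203,0.057,0.03,-0.229]
}}

```text
time: 10.92
tool_pos: [0.4907, -0.0168, 0.1338]
tcp_rot: [1.955, 2.458, 0.001]
wrist_force: [0.9, -0.1, -2.3]
width: 0.164
grip_force: 60.8
```

Run:
```python
from h import *
w=cam('wrist','w6.png');a=cam('scene','s6.png');s=bot.read_state();print(s['time'],s['tool_pos'],s['wrist_force'],s['width'],go(T(-.14,-.097,.1326),.228))
for X in (s['tool_pos']+tx*.048-[0,0,.0236],s['tool_pos']+tx*.098-[0,0,.0236],T(-.0171,-.097,.109)): print(proj(a,X).round(0),proj(w,X).round(0))
import pickle;pickle.dump((w,a,s),open('w6.pkl','wb'))
im=np.zeros((600,800,3),np.uint8)
im[:300,:]=cv2.resize(w['pixels'][180:300,180:500],(800,300),interpolation=cv2.INTER_CUBIC)
im[300:]=cv2.resize(a['pixels'][140:215,170:370],(800,300),interpolation=cv2.INTER_CUBIC)
cv2.imwrite('pics/c6.png',im)
```

```text
11.025 [ 0.49072084 -0.01659947  0.13381191] [-0.82326645 -0.13814486 -0.62108343] 0.1619435965616786 (array([ 0.0015, -0.0011,  0.0012, -0.0007]), (np.float64(0.22729706076489245), array([-0.08,  0.02,  2.11, -0.  ,  1.02, -0.31])))
[[254. 182.]] [[346. 254.]]
[[262. 173.]] [[444. 253.]]
[[265. 169.]] [[487. 248.]]
```

View pics/c6.png

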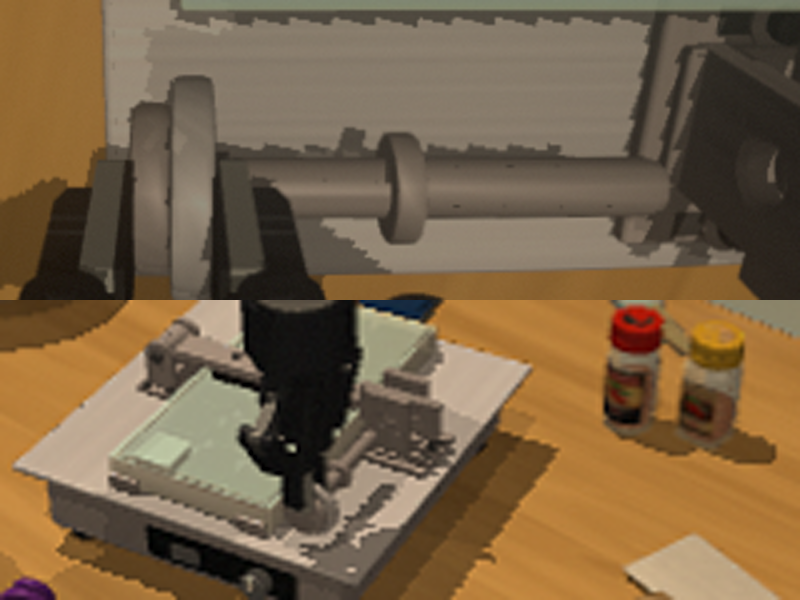

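The wrist view shows the pin gripped level with the button pressed. Its axis is at row 254, and the cheek hole is at about px (484,247.5), within 1 mm of prediction. I'll align and approach the hole.

{"op": "play_rows", "data": {
  "steps": [0.001,0.003,0.001,0,0.002,0.008,0.0012,0,0.002,0.013,0.0012,0,0.002,0.017,0.0012,0,0.002,0.019,0.0012,0,0.002,0.019,0.0012,0,0.002,0.019,0.0012,0]
}}

```text
time: 11.9
tool_pos: [0.5083, -0.0099, 0.132]
tcp_rot: [-1.954, -2.46, 0.0]
wrist_force: [0.3, -0.3, -1.5]
width: 0.162
grip_force: 60.8
```

Run:
```python
from h import *
s=bot.read_state();d=s['tool_pos']-tc;print(s['time'],d@tx,d@ty,d[2],s['wrist_force'],s['torque'])
```

```text
11.9 -0.12024758125360521 -0.09592017810406284 0.13200116601453102 [ 0.31986927 -0.25721385 -1.48876712] [-0.00698399  0.06521126 -0.05359503]
```

{"op": "play_rows", "data": {
  "steps": [0,0.002,0,0,0,0.004,0,0,0,0.005,0,0,0,0.006,0,0,0,0.006,0,0]
}}

```text
time: 12.52
tool_pos: [0.5144, -0.0085, 0.1321]
tcp_rot: [1.954, 2.46, -0.0]
wrist_force: [-0.1, 0.5, -1.1]
width: 0.159
grip_force: 60.8
```

{"op": "play_rows", "data": {
  "steps": [0,0.001,0,0,0,0.002,0,0,0,0.003,0,0,0,0.004,0,0,0,0.004,0,0]
}}

```text
time: 13.15
tool_pos: [0.5184, -0.0077, 0.1321]
tcp_rot: [1.954, 2.459, 0.0]
wrist_force: [-0.9, -1.6, -1.7]
width: 0.16
grip_force: 60.8
```

{"op": "play_rows", "data": {
  "steps": [0,0.001,0,0,0,0.002,0,0,0,0.003,0,0,0,0.004,0,0,0,0.005,0,0,0,0.005,0,0]
}}

```text
time: 13.9
tool_pos: [0.5232, -0.0065, 0.1321]
tcp_rot: [1.954, 2.46, 0.0]
wrist_force: [-0.2, -1.7, -2.4]
width: 0.162
grip_force: 60.8
```

Run:
```python
from h import *
s=bot.read_state();d=s['tool_pos']-tc;print(s['time'],d@tx,d@ty,d[2],s['wrist_force'],s['torque'],s['width'])
```

```text
13.9 -0.10497457969178567 -0.09596882355121075 0.13206831812517444 [-0.18833529 -1.68354948 -2.38296434] [-0.41420148  0.08130888 -0.21679575] 0.1616584876140971
```

{"op": "play_rows", "data": {
  "steps": [-0.0007,0.0,0,0,-0.0007,0.001,0,0,-0.0007,0.002,0,0,-0.0007,0.003,0,0,-0.0007,0.004,0,0,-0.0007,0.005,0,0,-0.0007,0.006,0,0,-0.0007,0.006,0,0]
}}

```text
time: 14.9
tool_pos: [0.5292, -0.0058, 0.1321]
tcp_rot: [1.954, 2.46, 0.0]
wrist_force: [0.6, 0.7, -0.9]
width: 0.16
grip_force: 60.8
```

```bash
cat > st.py <<'E'
from h import *
s=bot.read_state();d=s['tool_pos']-tc;F=s['wrist_force'];M=s['torque'];print(s['time'],'x %.4f y %.4f z %.4f'%(d@tx,d@ty,d[2]),'F tab',np.round([F@tx,F@ty,F[2]],2),'M tab',np.round([M@tx,M@ty,M[2]],2),s['width'].round(3))
E
python3 st.py
```

```text
Traceback (most recent call last):
  File "st.py", line 2, in <module>
    s=bot.read_state();d=s['tool_pos']-tc;F=s['wrist_force'];M=s['torque'];print(s['time'],'x %.4f y %.4f z %.4f'%(d@tx,d@ty,d[2]),'F tab',np.round([F@tx,F@ty,F[2]],2),'M tab',np.round([M@tx,M@ty,M[2]],2),s['width'].round(3))
                                                                                                                                                                                                             ^^^^^^^^^^^^^^^^
AttributeError: 'float' object has no attribute 'round'
```

{"op": "play_rows", "data": {
  "steps": [0,0.001,0,0,0,0.002,0,0,0,0.003,0,0,0,0.004,0,0,0,0.005,0,0,0,0.006,0,0,0,0.006,0,0]
}}

```text
time: 15.78
tool_pos: [0.535, -0.0045, 0.1321]
tcp_rot: [1.954, 2.46, 0.0]
wrist_force: [-0.9, 0.0, -1.4]
width: 0.16
grip_force: 60.8
```

```bash
sed -i "s/s\['width'\].round(3)/s['width']/" st.py; python3 st.py
```

```text
15.775 x -0.0930 y -0.0966 z 0.1321 F tab [-0.84  0.22 -1.35] M tab [-0.04  0.05 -0.  ] 0.15969249582955738
```

{"op": "play_rows", "data": {
  "steps": [0,0.0015,0,0,0,0.003,0,0,0,0.0045,0,0,0,0.006,0,0,0,0.007,0,0,0,0.008,0,0,0,0.008,0,0]
}}

```text
time: 16.65
tool_pos: [0.5428, -0.0027, 0.1321]
tcp_rot: [1.954, 2.46, 0.0]
wrist_force: [0.3, -1.2, -1.5]
width: 0.164
grip_force: 60.8
```

```bash
python3 st.py
```

```text
16.65 x -0.0850 y -0.0966 z 0.1321 F tab [ 0.07 -1.24 -1.52] M tab [-0.    0.   -0.01] 0.16424437069101838
```

{"op": "play_rows", "data": {
  "steps": [0,0.001,0,0,0,0.002,0,0,0,0.003,0,0,0,0.004,0,0,0,0.005,0,0,0,0.006,0,0,0,0.006,0,0]
}}

```text
time: 17.52
tool_pos: [0.5487, -0.0013, 0.1321]
tcp_rot: [1.954, 2.46, 0.0]
wrist_force: [0.6, -0.4, -1.4]
width: 0.159
grip_force: 60.8
```

```bash
python3 st.py
```

```text
17.525 x -0.0790 y -0.0966 z 0.1321 F tab [ 0.5  -0.5  -1.43] M tab [-0.07  0.   -0.08] 0.15856305958607758
```

{"op": "play_rows", "data": {
  "steps": [0,0.001,0,0,0,0.002,0,0,0,0.003,0,0,0,0.004,0,0,0,0.005,0,0,0,0.006,0,0,0,0.007,0,0,0,0.008,0,0,0,0.008,0,0]
}}

```text
time: 18.65
tool_pos: [0.5565, 0.0005, 0.1321]
tcp_rot: [1.954, 2.46, 0.0]
wrist_force: [-1.1, -0.2, -0.9]
width: 0.163
grip_force: 60.8
```

```bash
python3 st.py
```

```text
18.65 x -0.0709 y -0.0966 z 0.1321 F tab [-1.06  0.09 -0.88] M tab [-0.07  0.01 -0.03] 0.16284258547986596
```

Shoulder about 4 mm from home; creep until contact.

{"op": "play_rows", "data": {
  "steps": [0,0.0005,0,0,0,0.001,0,0,0,0.0015,0,0,0,0.002,0,0,0,0.0025,0,0,0,0.003,0,0,0,0.003,0,0]
}}

```text
time: 19.52
tool_pos: [0.5593, 0.0012, 0.1321]
tcp_rot: [1.954, 2.46, 0.0]
wrist_force: [0.1, -0.2, -1.4]
width: 0.16
grip_force: 60.8
```

```bash
python3 st.py
```

```text
19.525 x -0.0680 y -0.0965 z 0.1321 F tab [ 0.03 -0.25 -1.39] M tab [-0.07  0.11 -0.05] 0.15984189682243954
```

{"op": "play_rows", "data": {
  "steps": [0,0.0004,0,0,0,0.0008,0,0,0,0.0012,0,0,0,0.0016,0,0,0,0.002,0,0,0,0.002,0,0]
}}

```text
time: 20.27
tool_pos: [0.5613, 0.0016, 0.1321]
tcp_rot: [1.954, 2.46, 0.0]
wrist_force: [0.3, 0.3, -1.9]
width: 0.166
grip_force: 60.8
```

```bash
python3 st.py
```

```text
20.275 x -0.0660 y -0.0965 z 0.1321 F tab [ 0.41  0.23 -1.88] M tab [-0.06  0.04 -0.02] 0.16648537295389992
```

{"op": "play_rows", "data": {
  "steps": [0,0.0004,0,0,0,0.0008,0,0,0,0.0012,0,0,0,0.0016,0,0,0,0.002,0,0,0,0.002,0,0]
}}

```text
time: 21.02
tool_pos: [0.5618, 0.0018, 0.1319]
tcp_rot: [-1.953, -2.458, 0.004]
wrist_force: [-5.6, -2.4, 2.6]
width: 0.159
grip_force: 60.1
```

```bash
python3 st.py
```

```text
21.025 x -0.0654 y -0.0965 z 0.1319 F tab [-5.98 -1.13  2.58] M tab [-0.14  0.95 -0.04] 0.1591864951457088
```

{"op": "play_rows", "data": {
  "steps": [0,0.0005,0,0,0,0.001,0,0,0,0.001,0,0]
}}

```text
time: 21.4
tool_pos: [0.5619, 0.0018, 0.1318]
tcp_rot: [-1.952, -2.457, 0.006]
wrist_force: [-8.5, -3.5, 5.0]
width: 0.162
grip_force: 59.8
```

```bash
python3 st.py
```

```text
21.4 x -0.0654 y -0.0965 z 0.1318 F tab [-9.12 -1.53  4.98] M tab [-0.1   1.42 -0.03] 0.16174819156033843
```

Home against a firm stop at 9 N. Release.

{"op": "play_rows", "data": {
  "steps": [0,-0.0005,0,0,0,-0.001,0,0,0,-0.001,0,0,0,-0.001,0,0,0,-0.001,0,0,0,-0.001,0,0],
  "jaw": 140
}}

```text
time: 22.15
tool_pos: [0.5632, 0.0021, 0.1321]
tcp_rot: [1.954, 2.46, 0.0]
wrist_force: [-0.6, 0.3, -0.2]
width: 0.454
grip_force: 0.0
```

```bash
python3 st.py
```

```text
22.15 x -0.0640 y -0.0965 z 0.1321 F tab [-0.56  0.39 -0.22] M tab [-0.06 -0.06 -0.  ] 0.45367985978374303
```

{"op": "play_rows", "data": {
  "steps": [0,0,-0.01,0,0,0,-0.025,0,0,0,-0.05,0,-0.02,0,-0.09,0,-0.05,0,-0.12,0,-0.075,0,-0.12,0,-0.075,0,-0.12,0,-0.075,0,-0.12,0]
}}

```text
time: 23.15
tool_pos: [0.5799, -0.0706, 0.2524]
tcp_rot: [-1.955, -2.459, -0.001]
wrist_force: [0.3, 0.1, -0.2]
width: 0.449
grip_force: 0.0
```

```bash
python3 st.py
python3 - <<'E'
from h import *
w=cam('wrist','w7.png')
# expected pixels along the pin axis: pin at shoulder tab x=-.0168,y=-.0968,z=.109
g=cv2.cvtColor(w['pixels'],cv2.COLOR_BGR2GRAY)
for x in range(-70,-34,2):
    row=[]
    for dy in (0,.014,.0195,-.014):
        u=proj(w,T(-.0168+x/1000,-.0968+dy,.109))[0]; row.append(int(cv2.getRectSubPix(g,(1,1),tuple(map(float,u)))[0,0]))
    print(x,u.round(0),row)
E
```

```text
23.15 x -0.0641 y -0.1711 z 0.2524 F tab [ 0.3   0.07 -0.15] M tab [0.01 0.03 0.  ] 0.44894094329016426
-70 [218. 105.] [158, 156, 84, 157]
-68 [221. 105.] [158, 156, 81, 157]
-66 [224. 105.] [159, 155, 82, 157]
-64 [226. 105.] [115, 157, 81, 99]
-62 [229. 105.] [129, 111, 84, 84]
-60 [232. 105.] [131, 97, 84, 89]
-58 [234. 105.] [131, 95, 82, 90]
-56 [237. 105.] [68, 86, 92, 68]
-54 [239. 105.] [76, 138, 85, 95]
-52 [242. 105.] [81, 137, 85, 102]
-50 [245. 105.] [120, 117, 81, 107]
-48 [247. 105.] [140, 127, 102, 119]
-46 [250. 105.] [140, 126, 102, 120]
-44 [253. 105.] [144, 129, 100, 120]
-42 [255. 105.] [90, 88, 88, 78]
-40 [258. 105.] [138, 135, 80, 80]
-38 [261. 105.] [136, 136, 96, 80]
-36 [263. 105.] [137, 135, 84, 80]
```

```bash
python3 -c "
from workcell import bot
print(bot.finish_job())"
```

```text
the job is handed in; nothing more can be done
None
```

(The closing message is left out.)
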